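# Turn the concrete slice over on the drying rack with the lifter

## Robot

A 7-joint arm with a two-finger parallel gripper is mounted at the origin on a cart in front of the work surface, level with it; the furniture and walls round the work are solid. World frame = base frame: x ahead of the robot, y to its left, z up, the work surface at z = 0. Lengths are in m, angles in rad, forces in N, time in s.
With the tool pointing down it reaches from about 0.4 to 0.875 m from the base axis. Payload 19.3 kg.
Tool frame: the origin (TCP) lies midway between the tips of the shut fingers; the grasp point (between the pads) lies 19 mm behind it; z points along the fingers, y is the direction in which the jaws open and shut (so a half turn about z gives the same grasp; the last joint's range is limited). The gripper opens to 85 mm and grips with 20 to 120 N. Pads are 22 mm wide; open, the fingers measure 114 mm over their backs; the gripper's body (76 mm by 85 mm) begins 54 mm behind the grasp point. The pads swing forward as they close: fully open they stand 13 mm farther back than shut.
Start: joints at [1.154, 0.521, -0.036, 1.599, 0.021, 1.021, -0.113], TCP at [0.212, -0.588, 0.231] pointing down, gripper open.
Joint ranges: [-2.91, 2.91], [-0.3, 2.13], [-1.5, 1.42], [0.17, 2.43], [-1.26, 4.41], [0.16, 1.93], [-2.52, 2.52]. Speed limits (rad/s): [1.89, 1.89, 2.39, 2.39, 3.01, 3.01, 3.01].

## Interface

Orientations are given as [roll, pitch, yaw] about the fixed x, y, z axes, in that order (R = Rz(yaw) Ry(pitch) Rx(roll)).
In Python, from workcell import telemetry, cams, workorder gives the robot as it stands. The module is installed in compiled form; this text tells all that it offers.
- The arm moves only by the tool apply_moves, never from a script. Its argument "steps" is a list of rows, each a list of 4 numbers: the shift along the tool's x, y, z in cm, then the turn about the tool's z in rad. A call has exactly 10 rows; each row is the pose to reach, as a shift and turn from the pose commanded when the call began, along the tool's axes at that moment; what a row does not reach only later rows make up. A row lasts 1/12 s, in which the tool goes at most 41.7 mm and 7.16 degrees, less where a joint would pass 70% of its speed; a pose out of reach is approached as far as the arm can. A call with a gripper value outside its range is refused whole. "claw" is the closure, from 0 (fully open) to 1 (shut), set as the call begins (left out, the last holds). The fingers move at their own pace and stop on an object; "force" is the grip in N (left out, the last holds). Time passes only in rows, so rows that repeat a pose let the fingers close, or fill a call up. It gives the time, the measured TCP pose, the force and the opening at its end, in the units of the state.
- telemetry.observe(): the state, without advancing time (a new reading comes with each control period).
- cams.grab_frame(name): name is "scene" or "top" or "wrist"; returns a dict with "color" (400x640x3 uint8, red, green, blue), "mtx" (3x3 intrinsics, pixels), "eye" and "orientation" of the camera in the world; the wrist camera has in their place "T_tool_cam" (4x4, takes a point from camera to tool coordinates, whose origin is the TCP and whose axes are the flange's). Camera axes: x right, y down, z forward; pixel columns grow to the right and rows downward; lengths in m; the calibration is good to about 2 mm. A picture is of the moment at which its call begins: read the wrist's pose just before it. There is no depth.
- workorder.job_done(): hands the job in, once; it reports no verdict.
Trained networks look in the newest picture that a camera, given by its name, has taken for a name from the list of things; names that differ only in an ending like _2 or _b are one class to them, and where a whole thing is asked for, a point or a joint stands for the part that bears it (a point fixed in the world has none). Each returns a list of dicts, best first, with "score" (0 to 1); they miss things now and then, are a little off and sometimes report something else, mostly with a low value. They report only what shows in the picture. A call takes as long as a camera call. They do not tell look-alikes from the thing itself.
- cams.find_in(camera, name): "box" ([left, top, width, height] in pixels, round what is visible of it).
- cams.pinpoint(camera, name): "uv" ([column, row] in pixels: a listed point, or the origin of a listed thing).
The state is a dict: "clock": time; "qpos": joint angles; "qd": joint speeds; "joint_efforts": joint torques, N m; "position": TCP position; "tool_rot": TCP orientation; "force": force on the tool from outside, world axes, zero at the start; "moment": the same for the moment, N m; "grip_width": finger opening in m.
Only numpy, scipy, OpenCV 4.12 (cv2) and the standard library are available. Lean on these libraries where they do the work, as an engineer would, in place of code of your own. Each camera call takes 0.05 s, during which the arm holds its last target. There are 200 camera calls.

## Task

One of the three lapped concrete slices on the drying rack lies with its dark, blue-striped sawn back upwards. Take the cranked lifter from its rest, slide its blade under the free end of that slice and tip it over the step, so that it lies flat in the higher rear half of its own lane with the pale ground face up, then lay the lifter back in the notches of its rest. The fresh faces mark easily: never touch any slice with the gripper, do not shift the other two slices, and leave the bottle and the tin standing where they are.

Things in the scene. Friction and masses are not known exactly. Their poses are not given: they have to be found in the camera images.
- rack: Fixed drying rack, 152 mm long (its x), 168 mm wide (its y). Origin on the bench under the step, in the middle lane; x points from the open front to the closed rear end, the way a slice is turned over; z up. Three lanes along x, centred at y = -52, 0, +52 mm, parted by 3.5 mm fences (tops at z = 27 mm, lanes 48.5 mm clear, fence ends at x = -72 mm).
- rack_front (a point): Point in the middle lane at the rack's open front end: rack x = -68 mm, z = 18 mm, the top of the low front rails that run from here to the step (x = 0). Each lane has two rails 8 mm wide with an open channel 31 mm wide between them on the lane's centre line, open to the front, 10 mm deep (cross bars below it reach up to z = 8 mm): room for the lifter's blade under a slice.
- rack_step (a point): Point on the step in the middle lane: rack x = 0, z = 18 mm. Behind it the two rubber-topped rear rails of each lane are 21 mm high, so that their front ends are a 3 mm step against which the far end of a slice braces. They run to the rear stop at x = 76 mm (top at z = 27 mm).
- slice_a_center (a point): Centre of the slice to turn over: concrete, 60 mm (its x) x 44 mm (y) x 9 mm, 40 to 85 g. At the start it lies in the front half of any one lane, its x along the rack's x, far end within 3 mm of the step, centre 22.5 mm above the bench, z up out of the dark grey sawn back with a blue stripe; the pale ground face with visible stone grains is underneath (-z).
- slice_b_center (a point): Centre of another slice of the same size, already pale ground face up, in the front half of another lane. To be left alone.
- slice_c_center (a point): Centre of another slice of the same size, already pale ground face up, in the front half of the remaining lane. To be left alone.
- lifter_grip (a point): Middle of the handle of the loose lifter (70 to 120 g). Handle: wood, 90 mm (x) x 16 mm (y) x 16 mm (z); x points to the blade, z up. A 7 mm steel shank runs on from the handle's end (x = 45 to 58 mm) and slopes down to a flat steel blade at x = 66 to 130 mm, 18 mm wide, 2 mm thick, mid-plane 35 mm below this point. At the start the handle lies level, this point 54 mm above the bench.
- lifter_tip (a point): Middle of the front edge of the lifter's blade, 130 mm ahead of and 35 mm below the middle of the handle.
- rest: Fixed instrument rest; origin on the bench under its middle, x along the handle as it lies at the start (blade to +x), z up. Base 104 x 44 x 8 mm. Two white saddles, 7 mm long, at x = -34 and +34 mm, carry the handle's underside 46 mm above the bench between cheeks that flare from about 22 to 27 mm apart and end 59 mm above the bench. Between the saddles 61 mm are free.
- rest_seat (a point): Point on the rest half-way between the saddles, 46 mm above the bench: where the underside of the handle's middle lies.
- wash_bottle: White plastic wash bottle with a bent spout, 68 mm in diameter, 208 mm tall, spout reaching 86 mm from the axis. Origin on the bench, 26 mm off the axis: the axis stands at its y = +26 mm, the spout points to its -y. Bystander.
- tin: Aluminium moisture tin with its lid on, 67 mm in diameter, 44 mm tall, behind the rear end of the rack; origin at its base. Bystander.
There are look-alikes about, which are no part of the job. Leave any turquoise look-alike of the part that bears slice_a_center alone.

How it is judged:
On the way, in this order (a step that is already met when the one before it is completed fails the run):
1. the lifter's blade is under the free end of the wrong-way-up slice (horizontal distance between lifter_tip and slice_a_center below 0.028 m and z of lifter_tip in the frame of slice_a_center below -0.003 m and height (world z) of lifter_tip below 0.03 m), for 0.05 s.
2. the lifter holds the slice tipped up between 35 and 90 degrees (angle between slice_a_center's own z axis and vertical between 0.6 and 1.6 rad and contact force between lifter and slice_a above 0.02 N), for 0.1 s.
3. the slice lies turned over in the rear half of its lane (angle between slice_a_center's own z axis and vertical above 3 rad and x of slice_a_center in the frame of rack above 0.022 m and linear speed of slice_a below 0.02 m/s), for 0.2 s.
At the end, for the whole second after the job is handed in: Slice to turn: at rest, flat (8 deg) on the rear rails of its own lane, pale face up, centre 22-50 mm behind the step. Other slices within 8 mm of their start. Lifter at rest in both saddles, upright: mid-handle within 16 mm of the seat, along it within 8 deg. Bottle and tin within 20 mm, upright (all of step 3 and x of slice_a_center in the frame of rack below 0.05 m and z of slice_a_center in the frame of rack between 0.0235 and 0.0275 m and distance of slice_a_center from where it was at the start of the episode below 0.079 m and distance of each of slice_b_center, slice_c_center from where it was at the start of the episode below 0.008 m and angle between each of slice_b_center, slice_c_center's own z axis and vertical below 0.1 rad and horizontal distance between lifter_grip and rest_seat below 0.016 m and z of lifter_grip in the frame of rest between 0.051 and 0.058 m and angle between the x axis of lifter_grip and the x axis of rest, either way round below 0.15 rad and angle between lifter_grip's own z axis and vertical below 0.12 rad and linear speed of lifter below 0.02 m/s and distance of each of wash_bottle, tin from where it was at the start of the episode below 0.02 m and angle between each of wash_bottle, tin's own z axis and vertical below 0.15 rad); the robot touches nothing.
It fails at once if the gripper or arm touches a slice (contact force between any of the fingers, the arm and slice_a above 0.3 N or contact force between any of the fingers, the arm and slice_b above 0.3 N or contact force between any of the fingers, the arm and slice_c above 0.3 N).
It fails at once if a neighbouring slice is shifted more than 8 mm or tipped (distance of any of slice_b_center, slice_c_center from where it was at the start of the episode above 0.008 m or angle between any of slice_b_center, slice_c_center's own z axis and vertical above 0.3 rad).
It fails at once if the bottle or the tin is pushed more than 20 mm or knocked over (distance of any of wash_bottle, tin from where it was at the start of the episode above 0.02 m or angle between any of wash_bottle, tin's own z axis and vertical above 0.3 rad).
It fails at once if the slice to be turned leaves the rack (z of slice_a_center in the frame of rack below 0.016 m).
It also fails if it takes over 50 s, if anything falls off the work surface, if the arm or the gripper's body presses on something with over 40 N, if the wrist force passes 120 N, or if a joint passes its speed limit or range.

## Working session

There is one attempt and no reset: what is moved stays moved. The work goes in short steps, Python scripts to look and compute and a tool call to move; the robot and the scene stay as the last step left them, time stands still between calls to the robot, and variables do not carry over. Pictures are saved under pics/ and viewed, about 8 in all and at most 12, crops included, and the job is handed in when it is done.

Besides the shell and the picture viewer there is one more tool, called after ">>>" in YAML: its name, and indented under it one key for each argument. apply_moves: Moves the arm, as the interface text tells. Its arguments: {"type":"object","properties":{"steps":{"type":"array"},"claw":{"type":"number"},"force":{"type":"number"}},"required":["steps"]}

```bash
mkdir -p pics
cat > h.py <<'E'
from workcell import telemetry, cams, workorder
import numpy as np, cv2
from scipy.spatial.transform import Rotation as R
def grab(n,save=None):
    s=telemetry.observe(); f=cams.grab_frame(n)
    if save: cv2.imwrite('pics/'+save,f['color'][:,:,::-1])
    K=np.array(f['mtx'])
    if 'T_tool_cam' in f:
        T=np.eye(4); T[:3,:3]=tr(s); T[:3,3]=s['position']; T=T@np.array(f['T_tool_cam'])
    else:
        T=np.eye(4); o=np.array(f['orientation']); T[:3,:3]=o if o.shape==(3,3) else R.from_euler('xyz',o).as_matrix() if o.shape==(3,) else R.from_quat(o).as_matrix(); T[:3,3]=f['eye']
    return f['color'],K,T
def tr(s):
    o=np.array(s['tool_rot']); return o if o.shape==(3,3) else R.from_euler('xyz',o).as_matrix() if o.shape==(3,) else R.from_quat(o).as_matrix()
def ray(K,T,uv,z):
    d=T[:3,:3]@np.linalg.inv(K)@np.array([uv[0],uv[1],1.]); return T[:3,3]+d*(z-T[2,3])/d[2]
def proj(K,T,p):
    c=np.linalg.inv(T)@np.append(p,1); u=K@c[:3]; return u[:2]/u[2]
E
python3 - <<'E'
from h import *
f=cams.grab_frame('scene'); print(f['orientation'],f['eye']); s=telemetry.observe(); print(s)
Z=dict(rack_front=.018,rack_step=.018,slice_a_center=.0225,slice_b_center=.0225,lifter_grip=.054,lifter_tip=.019,rest_seat=.046,wash_bottle=0,tin=0,rack=0,rest=0)
for n in ['top','scene']:
    c,K,T=grab(n,n+'1.png'); print(n,T.round(3).tolist())
    for k,z in Z.items():
        for d in cams.pinpoint(n,k)[:4]: print(n,k,round(d['score'],2),np.round(d['uv'],0),ray(K,T,d['uv'],z).round(3))
E
```

```text
[-2.21960891 -0.01857186 -2.26523385] [-0.19943275  0.84090421  0.84960902]
{'clock': 0.05, 'qpos': array([ 1.15378073,  0.52200088, -0.03631425,  1.59997751,  0.02119802,
        1.02110701, -0.11279187]), 'qd': array([ 7.57419956e-04,  4.44142407e-04,  3.15037618e-05, -8.21845001e-04,
       -1.20780645e-03, -5.28801404e-04,  4.94584186e-05]), 'joint_efforts': array([ 5.10576603e-03, -9.29453373e+01,  1.98649831e+00, -3.70976079e+01,
        1.79726200e-02,  5.18329078e-03,  2.71303577e-05]), 'position': array([ 0.21228937, -0.58749643,  0.23074499]), 'tool_rot': array([-3.14048798e+00,  8.36377695e-05,  3.46800814e-01]), 'force': array([ 0.04325797,  0.72570245, -0.20247058]), 'moment': array([ 0.02294556, -0.02296028, -0.02753054]), 'grip_width': 0.0858144385839792}
top [[0.013, -0.978, 0.207, 0.399], [-1.0, -0.013, 0.003, 0.214], [0.0, -0.207, -0.978, 0.983], [0.0, 0.0, 0.0, 1.0]]
top rack_front 0.96 [352. 237.] [0.526 0.142 0.018]
top rack_step 0.88 [383. 240.] [0.521 0.075 0.018]
top rack_step 0.52 [207. 240.] [0.514 0.459 0.018]
top slice_a_center 0.85 [298. 293.] [0.404 0.25
[... 586 characters left out ...]
0.442 0.018]
scene rack_step 0.6 [362. 214.] [0.524 0.071 0.018]
scene slice_a_center 0.61 [351. 216.] [0.533 0.103 0.022]
scene slice_b_center 0.81 [341. 206.] [0.58  0.095 0.023]
scene lifter_grip 0.83 [242. 272.] [0.507 0.444 0.054]
scene lifter_tip 0.82 [222. 251.] [0.626 0.426 0.019]
scene rest_seat 0.59 [236. 275.] [0.515 0.455 0.046]
scene rest_seat 0.45 [244. 273.] [0.509 0.439 0.046]
scene wash_bottle 0.81 [278. 195.] [ 0.743  0.178 -0.   ]
scene wash_bottle 0.24 [238. 279.] [0.543 0.438 0.   ]
scene tin 0.88 [399. 210.] [ 0.489 -0.034  0.   ]
scene tin 0.3 [368. 227.] [0.492 0.08  0.   ]
scene rack 0.61 [358. 220.] [0.528 0.081 0.   ]
scene rest 0.58 [242. 291.] [0.506 0.45  0.   ]
```

Run:
```python
import cv2,numpy as np
a=cv2.imread('pics/top1.png')[140:330,180:480]; a=cv2.resize(a,None,fx=2.6,fy=2.6,interpolation=cv2.INTER_CUBIC); cv2.imwrite('pics/v1.png',a)
b=cv2.imread('pics/scene1.png')
cv2.imwrite('pics/v2.png',b)
```

```text
(no output)
```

View pics/v1.png

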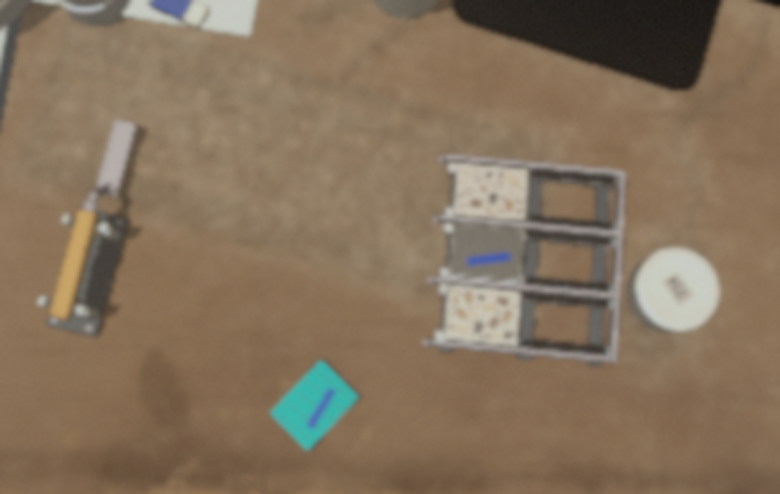

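View pics/v2.png

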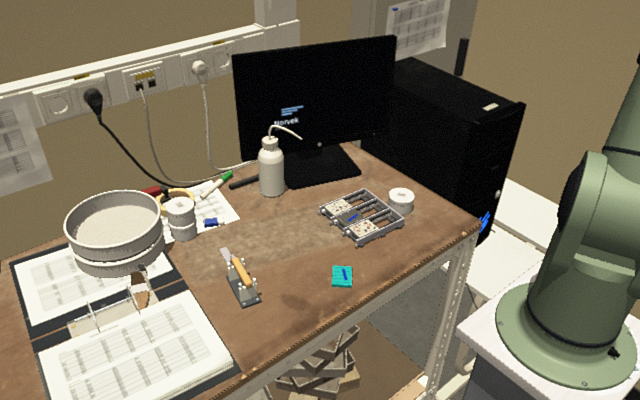

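The slice to turn is the dark grey blue-striped one in the middle lane, at top-image pixel (367,237). The turquoise plate at (301,295) is a look-alike lying on the bench. The lifter is at (208,237), with its blade pointing to +x, and the rack's front faces +y. Next I'll check the transit path against the furniture and take a closer crop.

Run:
```python
from h import *
c,K,T=grab('scene'); b=c[:,:,::-1].copy()
for uv in [(478,235),(485,240),(522,105),(440,140),(395,37),(385,165)]: print(uv,[ray(K,T,uv,z).round(2)[:2].tolist() for z in (0,.2,.4)])
pts=[(.212,-.588),(.36,-.42),(.45,-.2),(.5,0),(.52,.2),(.51,.44)]
def draw(b,K,T):
  for p in pts:
    for z,col in((0,(0,255,255)),(.25,(0,0,255))):
      u=proj(K,T,[*p,z]); 
      if abs(u).max()<1000: cv2.circle(b,tuple(int(v) for v in u),4,col,-1)
draw(b,K,T)
c2,K2,T2=grab('top'); d=c2[:,:,::-1].copy(); draw(d,K2,T2)
s=np.vstack([cv2.resize(b[:,:],(480,300)),cv2.resize(d,(480,300))]); cv2.imwrite('pics/v3.png',s)
```

```text
(478, 235) [[0.3, -0.11], [0.18, 0.11], [0.06, 0.34]]
(485, 240) [[0.27, -0.11], [0.16, 0.11], [0.05, 0.34]]
(522, 105) [[0.64, -0.84], [0.44, -0.45], [0.24, -0.05]]
(440, 140) [[0.66, -0.41], [0.46, -0.11], [0.26, 0.18]]
(395, 37) [[1.41, -0.98], [1.03, -0.55], [0.65, -0.12]]
(385, 165) [[0.67, -0.16], [0.46, 0.07], [0.26, 0.31]]
```

View pics/v3.png

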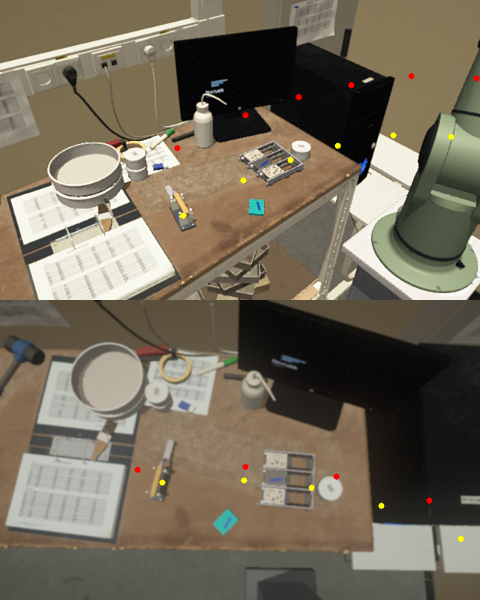

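Run:
```python
from h import *
c,K,T=grab('scene');c2,K2,T2=grab('top')
def tri(u,v):
    A=[];B=[]
    for K_,T_,p in((K,T,u),(K2,T2,v)):
        d=T_[:3,:3]@np.linalg.inv(K_)@[*p,1]; d/=np.linalg.norm(d); M=np.eye(3)-np.outer(d,d); A.append(M);B.append(M@T_[:3,3])
    x=np.linalg.lstsq(np.vstack(A),np.hstack(B),rcond=None)[0]; return x,proj(K,T,x)-u
print('led',tri((487,222),(517,300)))
def rayx(K,T,uv,x):
    d=T[:3,:3]@np.linalg.inv(K)@[*uv,1]; return T[:3,3]+d*(x-T[0,3])/d[0]
for x in (.35,.4,.45,.5): print(x,rayx(K,T,(522,103),x).round(2),rayx(K,T,(485,240),x).round(2),rayx(K,T,(490,128),x).round(2))
for n in ['lifter_grip','lifter_tip','rack_step','rack_front','slice_a_center','slice_b_center','tin','rest_seat']:
    print(n,[(round(d['score'],2),np.round(d['uv'],1).tolist()) for m in('scene','top') for d in cams.pinpoint(m,n)[:2]])
```

```text
led (array([ 0.38113007, -0.27030909, -0.09376833]), array([-7.17253586,  0.46328558]))
0.35 [ 0.35 -0.26  0.3 ] [ 0.35 -0.27 -0.14] [ 0.35 -0.14  0.27]
0.4 [ 0.4  -0.36  0.25] [ 0.4  -0.37 -0.23] [ 0.4  -0.23  0.22]
0.45 [ 0.45 -0.46  0.2 ] [ 0.45 -0.47 -0.32] [ 0.45 -0.32  0.17]
0.5 [ 0.5  -0.56  0.15] [ 0.5  -0.57 -0.41] [ 0.5  -0.41  0.11]
lifter_grip [(0.81, [242.9, 269.1]), (0.74, [206.6, 238.3])]
lifter_tip [(0.8, [221.2, 250.7]), (0.57, [230.5, 186.5]), (0.34, [368.2, 234.9])]
rack_step [(0.64, [360.5, 213.1]), (0.69, [375.9, 238.8])]
rack_front [(0.69, [337.9, 224.1]), (0.89, [350.2, 234.2])]
slice_a_center [(0.94, [339.2, 275.4]), (0.69, [353.1, 216.6]), (0.82, [364.3, 237.8]), (0.81, [300.0, 295.4])]
slice_b_center [(0.53, [340.9, 205.2]), (0.42, [277.6, 197.3]), (0.89, [364.7, 215.6])]
tin [(0.85, [398.9, 206.3]), (0.8, [436.7, 251.7])]
rest_seat [(0.59, [237.0, 275.0]), (0.6, [206.8, 238.7]), (0.41, [215.1, 245.4])]
```

>>> apply_moves:
  steps:
    - [0, 0, -4, -0.1]
    - [0, 0, -8, -0.2]
    - [0, 0, -12, -0.3]
    - [0, 0, -16, -0.4]
    - [0, 0, -20, -0.5]
    - [3, -2.4, -22, -0.6]
    - [6, -4.8, -22, -0.7]
    - [9, -7.2, -22, -0.8]
    - [12, -9.6, -22, -0.9]
    - [15, -12, -22, -1.0]
  claw: 0

```text
clock: 3.08
position: [0.3132, -0.4222, 0.4515]
tool_rot: [3.141, 0.001, 1.352]
force: [0.8, -0.7, -0.1]
grip_width: 0.0853
```

>>> apply_moves:
  steps:
    - [4, 1, 0, -0.1]
    - [8, 2, 0, -0.2]
    - [12, 3, 0, -0.3]
    - [16, 4, 0, -0.4]
    - [20, 5, 0, -0.5]
    - [24, 6, 0, -0.6]
    - [28, 7, 0, -0.7]
    - [32, 8, 0, -0.8]
    - [36, 8.5, 0, -0.9]
    - [40, 9, 0, -1.0]

```text
clock: 3.92
position: [0.4896, -0.052, 0.4515]
tool_rot: [3.141, 0.001, 2.351]
force: [1.1, -1.3, -0.3]
grip_width: 0.085
```

```bash
python3 -c "
from h import *
s=telemetry.observe(); print(s['qpos'].round(2),s['position'].round(3),s['tool_rot'].round(3))"
```

```text
[ 0.58  0.19 -0.72  1.56  0.13  1.44  0.64] [ 0.49  -0.052  0.452] [3.141e+00 1.000e-03 2.351e+00]
```

>>> apply_moves:
  steps:
    - [2.8, 2.9, 0, -0.1]
    - [5.6, 5.8, 0, -0.2]
    - [8.4, 8.7, 0, -0.3]
    - [11.2, 11.6, 0, -0.4]
    - [14, 14.5, 0, -0.5]
    - [16.8, 17.4, 2, -0.59]
    - [19.6, 20.3, 5, -0.59]
    - [22.4, 23.2, 8, -0.59]
    - [25.2, 26.1, 11, -0.59]
    - [28, 29, 14, -0.59]

```text
clock: 4.75
position: [0.4992, 0.3204, 0.3325]
tool_rot: [-3.141, 0.0, 2.936]
force: [0.7, -1.5, 0.3]
grip_width: 0.0854
```

Run:
```python
from h import *
s=telemetry.observe(); print(s['qpos'].round(2),s['position'].round(3),s['tool_rot'].round(3))
c,K,T=grab('wrist','w1.png'); print(T.round(3).tolist())
for k,z in dict(lifter_grip=.054,lifter_tip=.019,rest_seat=.046,rest=0).items():
    for d in cams.pinpoint('wrist',k)[:3]: print(k,round(d['score'],2),np.round(d['uv'],0),ray(K,T,d['uv'],z).round(4))
```

```text
[-0.07  0.5  -0.89  1.52  0.4   1.31  0.35] [0.499 0.32  0.333] [-3.141  0.     2.936]
[[0.202, 0.934, 0.295, 0.424], [0.979, -0.193, -0.061, 0.337], [-0.0, 0.302, -0.953, 0.475], [0.0, 0.0, 0.0, 1.0]]
lifter_grip 0.73 [410. 155.] [0.5092 0.4426 0.054 ]
lifter_grip 0.56 [412. 150.] [0.5022 0.4464 0.054 ]
lifter_grip 0.17 [399. 228.] [0.6158 0.4134 0.054 ]
lifter_tip 0.89 [397. 232.] [0.6378 0.4155 0.019 ]
rest_seat 0.78 [412. 149.] [0.5027 0.4479 0.046 ]
rest 0.57 [404. 148.] [0.5065 0.4477 0.    ]
rest 0.2 [186. 205.] [0.5267 0.0782 0.    ]
```

View pics/w1.png

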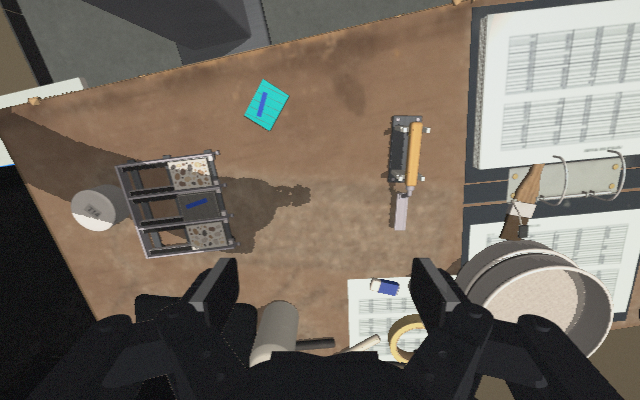

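```bash
cat >> h.py <<'E'
def orange(c,K,T,z=.058,roi=None):
    h=cv2.cvtColor(c,cv2.COLOR_RGB2HSV); m=((h[...,0]>10)&(h[...,0]<24)&(h[...,1]>130)&(h[...,2]>120)).astype(np.uint8)
    n,l,st,ce=cv2.connectedComponentsWithStats(m); out=[]
    for i in np.argsort(-st[1:,4])[:3]+1:
        v,u=np.nonzero(l==i); P=np.array([ray(K,T,p,z)[:2] for p in zip(u,v)]); r=cv2.minAreaRect((P*1e4).astype(np.float32))
        b=cv2.boxPoints(r)/1e4; out.append((len(u),np.array(r[0])/1e4,np.array(r[1])/1e4,np.sort(np.linalg.norm(np.roll(b,1,0)-b,axis=1))[-1], np.linalg.eigh(np.cov(P.T))[1][:,1]))
    return out
E
python3 - <<'E'
from h import *
c,K,T=grab('wrist')
for o in orange(c,K,T): print(o)
c,K,T=grab('top')
for o in orange(c,K,T): print(o)
E
```

```text
(4, array([0.48018032, 0.44482681]), array([0.00401693, 0.00092049]), np.float32(0.004016936), array([-0.8039527 , -0.59469325]))
(2, array([0.54020732, 0.43531709]), array([0.00147212, 0.        ]), np.float32(0.0014720124), array([-0.9931018 ,  0.11725537]))
(2, array([0.54372598, 0.434179  ]), array([0.00144075, 0.        ]), np.float32(0.0014407939), array([0.20186501, 0.97941335]))
```

```bash
python3 - <<'E'
import cv2
h=cv2.cvtColor(cv2.imread('pics/w1.png'),cv2.COLOR_BGR2HSV); print(h[155,404:424].tolist(), h[155,350].tolist())
E
sed -i 's/h\[...,1\]>130)&(h\[...,2\]>120)/h[...,1]>105)\&(h[...,2]>140)/' h.py
python3 - <<'E'
from h import *
for n in('wrist','top'):
  c,K,T=grab(n)
  for o in orange(c,K,T)[:2]: print(n,o)
E
```

```text
[[105, 10, 106], [90, 2, 107], [8, 20, 101], [17, 125, 88], [16, 123, 112], [17, 129, 168], [17, 128, 214], [18, 124, 228], [19, 123, 233], [19, 125, 230], [19, 125, 230], [18, 125, 228], [19, 126, 229], [18, 126, 228], [17, 126, 223], [16, 124, 197], [14, 93, 148], [15, 94, 149], [13, 97, 147], [14, 98, 148]] [13, 90, 145]
wrist (678, array([0.50827881, 0.44736221]), array([0.01543341, 0.0865772 ]), np.float32(0.08657721), array([-0.97909018,  0.20342669]))
wrist (123, array([0.3391519 , 0.20483787]), array([0.04942093, 0.00611794]), np.float32(0.049420908), array([0.01187239, 0.99992952]))
top (24, array([0.33000842, 0.33694814]), array([0.02597134, 0.00335937]), np.float32(0.025971323), array([0.03478794, 0.99939472]))
top (4, array([0.32876609, 0.83759824]), array([0.00149726, 0.00392716]), np.float32(0.003927177), array([-0.5412052 ,  0.84089056]))
```

>>> apply_moves:
  steps:
    - [0.4, 3, 0, 0]
    - [0.8, 6, 0, 0]
    - [1.2, 9, 2, 0]
    - [1.7, 12, 5, 0]
    - [1.7, 12.6, 9, 0]
    - [1.7, 12.6, 13, 0]
    - [1.7, 12.6, 16, 0]
    - [1.7, 12.6, 19, 0]
    - [1.7, 12.6, 19, 0]
    - [1.7, 12.6, 19, 0]

```text
clock: 6.03
position: [0.5086, 0.4449, 0.1439]
tool_rot: [-3.141, -0.001, 2.936]
force: [1.1, 0.5, 0.8]
grip_width: 0.0853
```

Run:
```python
from h import *
s=telemetry.observe(); print(s['qpos'].round(2),s['position'].round(4),s['tool_rot'].round(3))
c,K,T=grab('wrist','w2.png')
for o in orange(c,K,T)[:2]: print(o)
for k,z in dict(lifter_grip=.054,lifter_tip=.019,rest_seat=.046).items():
    for d in cams.pinpoint('wrist',k)[:2]: print(k,round(d['score'],2),np.round(d['uv'],0),ray(K,T,d['uv'],z).round(4))
```

```text
[-0.35  0.81 -0.77  1.5   0.61  1.09  0.11] [0.5086 0.4449 0.1439] [-3.141e+00 -1.000e-03  2.936e+00]
(1632, array([0.50890967, 0.44680391]), array([0.0148879 , 0.08877113]), np.float32(0.088771194), array([-0.97744552,  0.2111877 ]))
(344, array([0.34899111, 0.291801  ]), array([0.00522918, 0.04604854]), np.float32(0.046048537), array([-0.01031449,  0.9999468 ]))
lifter_grip 0.9 [326. 206.] [0.5079 0.4474 0.054 ]
lifter_tip 0.64 [323. 311.] [0.6341 0.4186 0.019 ]
rest_seat 0.71 [326. 206.] [0.5105 0.4463 0.046 ]
```

View pics/w2.png

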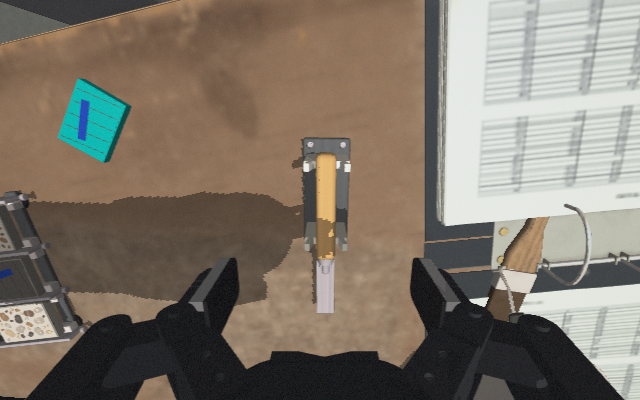

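>>> apply_moves:
  steps:
    - [0, 0.2, 2, 0]
    - [0, 0.2, 4, 0]
    - [0, 0.2, 6, 0]
    - [0, 0.2, 8, 0]
    - [0, 0.2, 9.5, 0]
    - [0, 0.2, 10.5, 0]
    - [0, 0.2, 10.9, 0]
    - [0, 0.2, 10.9, 0]
    - [0, 0.2, 10.9, 0]
    - [0, 0.2, 10.9, 0]

```text
clock: 7.07
position: [0.5092, 0.4481, 0.0359]
tool_rot: [3.14, 0.001, 2.937]
force: [0.2, 0.2, 0.4]
grip_width: 0.0854
```

>>> apply_moves:
  steps:
    - [0, 0, 0, 0]
    - [0, 0, 0, 0]
    - [0, 0, 0, 0]
    - [0, 0, 0, 0]
    - [0, 0, 0, 0]
    - [0, 0, 0, 0]
    - [0, 0, 0, 0]
    - [0, 0, 0, 0]
    - [0, 0, 0, 0]
    - [0, 0, 0, 0]
  claw: 1
  force: 60

```text
clock: 7.9
position: [0.5088, 0.4477, 0.0349]
tool_rot: [3.141, 0.0, 2.937]
force: [-0.5, -2.0, 4.3]
grip_width: 0.0151
```

>>> apply_moves:
  steps:
    - [0, 0, -2, 0]
    - [0, 0, -4, 0]
    - [0, 0, -6, 0]
    - [0, 0, -8, 0]
    - [-1, -2, -9, 0.1]
    - [-2, -4, -10, 0.2]
    - [-3, -6, -10, 0.3]
    - [-4, -8, -10, 0.4]
    - [-5, -10, -10, 0.5]
    - [-5.5, -12, -10, 0.6]

```text
clock: 8.73
position: [0.539, 0.3174, 0.1345]
tool_rot: [-3.142, 0.0, 2.331]
force: [-0.0, -0.7, -1.6]
grip_width: 0.0152
```

>>> apply_moves:
  steps:
    - [0, 0, 0, 0.1]
    - [0, 0, 0, 0.2]
    - [0, 0, 0, 0.3]
    - [0, 0, 0, 0.4]
    - [0, 0, 0, 0.5]
    - [0, 0, 0, 0.6]
    - [0, 0, 0, 0.7]
    - [0, 0, 0, 0.8]
    - [0, 0, 0, 0.84]
    - [0, 0, 0, 0.84]

```text
clock: 9.57
position: [0.538, 0.319, 0.1346]
tool_rot: [-3.141, 0.0, 1.495]
force: [0.5, 0.2, -0.8]
grip_width: 0.0151
```

Run:
```python
from h import *
s=telemetry.observe(); print(s['qpos'].round(2),s['position'].round(4),s['tool_rot'].round(3))
c,K,T=grab('wrist','w3.png'); np.savez('w3.npz',K=K,T=T)
for k,z in dict(rack_front=.018,rack_step=.018,slice_a_center=.0225,slice_b_center=.0225,slice_c_center=.0225,lifter_tip=s['position'][2]-.016,lifter_grip=s['position'][2]+.019).items():
    for d in cams.pinpoint('wrist',k)[:2]: print(k,round(d['score'],2),np.round(d['uv'],0),ray(K,T,d['uv'],z).round(4))
```

```text
[-0.33  0.67 -0.44  1.66  0.35  0.89 -0.99] [0.538  0.319  0.1346] [-3.141  0.     1.495]
lifter_grip 0.75 [325. 279.] [0.539  0.3201 0.1536]
```

View pics/w3.png

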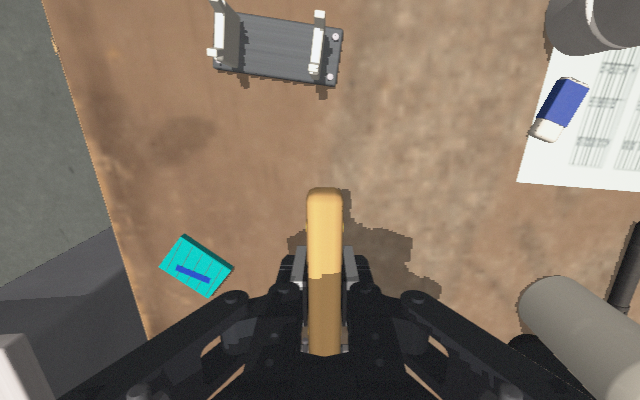

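Run:
```python
from h import *
c,K,T=grab('top','top2.png'); np.savez('top.npz',K=K,T=T)
a=cv2.resize(c[190:290,270:420,::-1],None,fx=5,fy=5,interpolation=cv2.INTER_CUBIC)
b=cv2.imread('pics/w1.png')[140:270,105:250]; 
cv2.imwrite('pics/v7.png',a); cv2.imwrite('pics/v8.png',cv2.resize(b,None,fx=4.5,fy=4.5,interpolation=cv2.INTER_CUBIC))
```

```text
(no output)
```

View pics/v7.png

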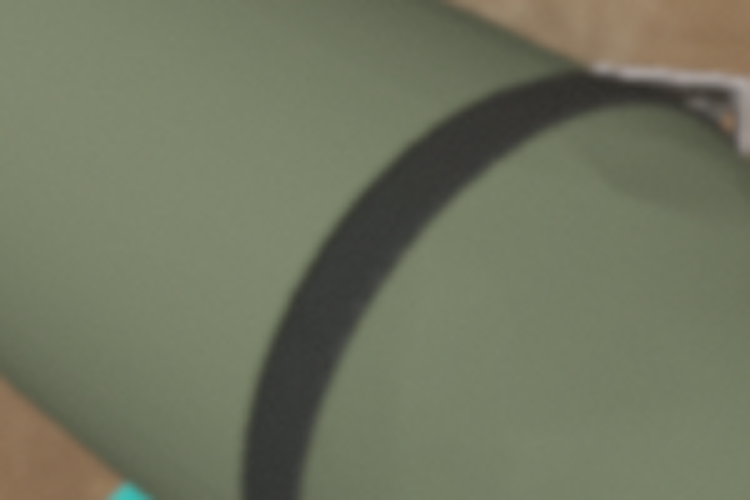

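View pics/v8.png

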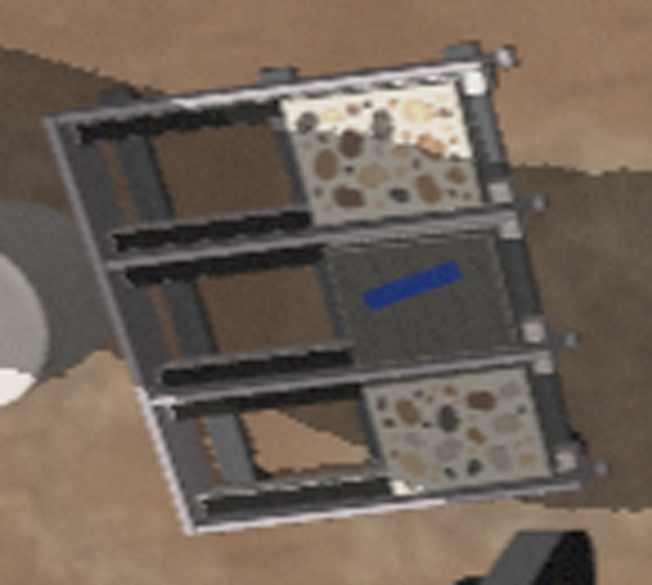

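The crop confirms the target: the dark grey slice with the blue stripe is in the middle lane, at crop (425,300). Pale slices lie in the lanes either side of it.

Run:
```python
from h import *
z=np.load('w3.npz');K=z['K']; f=cams.grab_frame('wrist'); Ttc=np.array(f['T_tool_cam'])
T=np.eye(4);T[:3,:3]=R.from_euler('xyz',[-3.141,0,2.936]).as_matrix();T[:3,3]=[.4992,.3204,.3325];T=T@Ttc
print(T[:3,3])
q=lambda x,y,h=.027: ray(K,T,(x/4.5+105,y/4.5+140),h)[:2]
L=[((47,120),(480,68)),((110,266),(525,215)),((150,403),(550,355)),((187,530),(580,483))]
for a,b in L:
    A,B=q(*a),q(*b); d=A-B; print('fence',A.round(4),B.round(4),(d/np.linalg.norm(d)).round(3))
for n,c in dict(B=[(283,97),(465,80),(480,205),(315,225)],A=[(325,243),(497,232),(522,350),(355,368)],C=[(365,383),(540,368),(552,475),(395,490)]).items():
    P=np.array([q(*p) for p in c]); print(n,P.mean(0).round(4),((P[0]+P[3])/2).round(4),((P[1]+P[2])/2).round(4))
print('stop',q(47,118),q(187,530))
for n in('rack_front','rack_step'): pass
```

```text
[0.42301241 0.33711865 0.4751295 ]
fence [0.4403 0.0075] [0.4533 0.1568] [-0.086 -0.996]
fence [0.4932 0.0079] [0.5049 0.1561] [-0.079 -0.997]
fence [0.5448 0.0016] [0.5563 0.1491] [-0.078 -0.997]
fence [ 0.5958 -0.0048] [0.6068 0.1449] [-0.074 -0.997]
B [0.4743 0.1162] [0.4714 0.0862] [0.4772 0.1463]
A [0.5271 0.1121] [0.5237 0.0819] [0.5306 0.1423]
C [0.5777 0.1093] [0.5744 0.0788] [0.581  0.1399]
stop [0.43970793 0.00780707] [ 0.59578715 -0.00478281]
```

>>> apply_moves:
  steps:
    - [0, 0.3, 2, 0.004]
    - [0, 0.54, 4, 0.004]
    - [0, 0.54, 6, 0.004]
    - [0, 0.54, 8, 0.004]
    - [0, 0.54, 9.5, 0.004]
    - [0, 0.54, 10.3, 0.004]
    - [0, 0.54, 10.5, 0.004]
    - [0, 0.54, 10.5, 0.004]
    - [0, 0.54, 10.5, 0.004]
    - [0, 0.54, 10.5, 0.004]

```text
clock: 10.9
position: [0.5441, 0.3189, 0.0308]
tool_rot: [3.14, -0.001, 1.493]
force: [-0.6, -0.9, -1.0]
grip_width: 0.015
```

Run:
```python
from h import *
s=telemetry.observe(); p=s['position']; print(s['qpos'].round(2),p.round(4),s['tool_rot'].round(4),s['force'].round(1))
S=np.array([.5245,.080]); e=np.array([-.079,-.997]); n=np.array([.997,-.079])
print('tip rack',(p[:2]-S)@e+.13,(p[:2]-S)@n)
c,K,T=grab('scene','s3.png')
tip=[*(S+e*((p[:2]-S)@e+.13)),p[2]-.016]
print(proj(K,T,tip), proj(K,T,[.5251,.0824,.027]))
b=c[:,:,::-1].copy()
cv2.imwrite('pics/v9.png',cv2.resize(b[170:290,250:410],None,fx=5,fy=5,interpolation=cv2.INTER_CUBIC))
```

```text
[-0.37  0.81 -0.38  1.7   0.43  0.72 -1.05] [0.5441 0.3189 0.0308] [ 3.1404e+00 -9.0000e-04  1.4927e+00] [-0.6 -0.9 -1. ]
tip rack -0.10972933043741856 0.0006939537860310337
[324.74728368 231.54222398] [358.87654221 212.52569451]
```

View pics/v9.png

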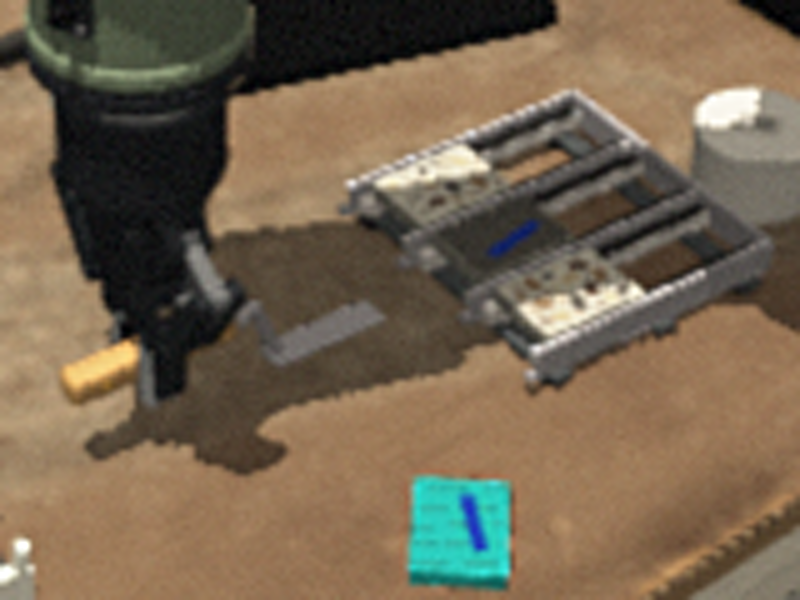

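The scene crop shows the blade tip at full-image pixel (324.8,232.4). I predicted (324.7,231.5), and it is in line with the middle lane. Inserting the blade.

>>> apply_moves:
  steps:
    - [0, 0, 0.15, 0]
    - [-1, 0, 0.15, 0]
    - [-2, 0, 0.15, 0]
    - [-3, 0, 0.15, 0]
    - [-4, 0, 0.15, 0]
    - [-5, 0, 0.15, 0]
    - [-6, 0, 0.15, 0]
    - [-6.7, 0, 0.15, 0]
    - [-7, 0, 0.15, 0]
    - [-7, 0, 0.15, 0]

```text
clock: 11.78
position: [0.5383, 0.2479, 0.0283]
tool_rot: [3.142, 0.0, 1.492]
force: [-0.1, 0.3, -1.2]
grip_width: 0.0152
```

```bash
cat > st.py <<'E'
from h import *
s=telemetry.observe(); p=s['position']; print(p.round(4),s['tool_rot'].round(4),s['force'].round(1),s['moment'].round(2))
S=np.array([.5245,.080]); e=np.array([-.079,-.997]); n=np.array([.997,-.079])
print('tip rack',(p[:2]-S)@e+.13,(p[:2]-S)@n,p[2]-.016)
c,K,T=grab('scene','s_%.1f.png'%s['clock'])
cv2.imwrite('pics/c_%.1f.png'%s['clock'],cv2.resize(c[150:270,270:430,::-1],None,fx=5,fy=5,interpolation=cv2.INTER_CUBIC)); print('c_%.1f.png'%s['clock'])
E
python3 st.py
```

```text
[0.5383 0.2479 0.0283] [3.1416e+00 3.0000e-04 1.4919e+00] [-0.1  0.3 -1.2] [-0.01  0.01 -0.01]
tip rack -0.03844183531147449 0.0004652941931357142 0.012295705066644489
c_11.8.png
```

>>> apply_moves:
  steps:
    - [0, 0, -0.5, 0]
    - [-0.05, 0, -1.0, 0]
    - [-0.15, 0, -1.5, 0]
    - [-0.32, 0, -2.0, 0]
    - [-0.55, 0, -2.5, 0]
    - [-0.85, 0, -2.9, 0]
    - [-1.15, 0, -3.25, 0]
    - [-1.45, 0, -3.5, 0]
    - [-1.7, 0, -3.74, 0]
    - [-1.7, 0, -3.74, 0]

```text
clock: 12.67
position: [0.537, 0.2311, 0.0661]
tool_rot: [3.141, 0.0, 1.492]
force: [0.1, 0.3, -1.3]
grip_width: 0.0149
```

```bash
python3 st.py
```

```text
[0.537  0.2311 0.0661] [3.1412e+00 2.0000e-04 1.4920e+00] [ 0.1  0.3 -1.3] [ 0.12 -0.03  0.01]
tip rack -0.0215921717662923 0.0005723472369588603 0.050059979495043316
c_12.7.png
```

View pics/c_12.7.png

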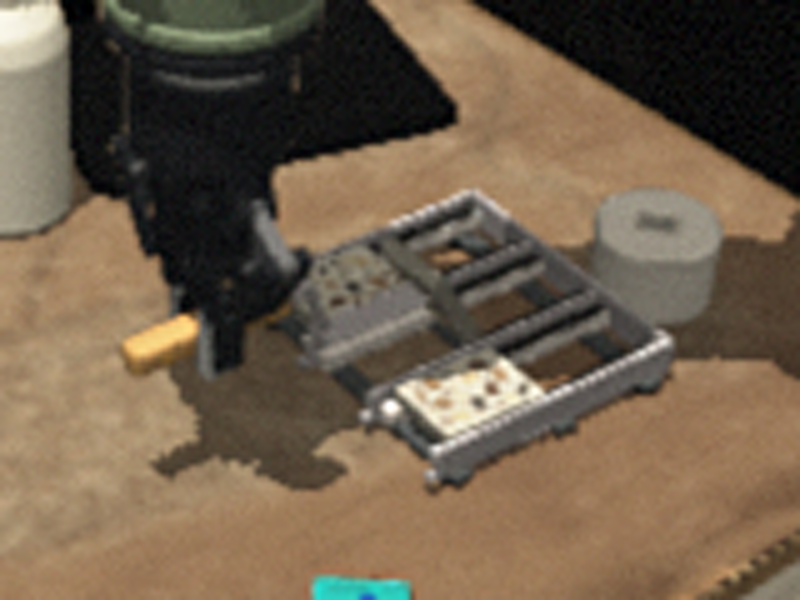

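>>> apply_moves:
  steps:
    - [-0.4, 0, -0.3, 0]
    - [-0.8, 0, -0.5, 0]
    - [-1.2, 0, -0.65, 0]
    - [-1.5, 0, -0.7, 0]
    - [-1.8, 0, -0.7, 0]
    - [-2.1, 0, -0.7, 0]
    - [-2.4, 0, -0.7, 0]
    - [-2.6, 0, -0.7, 0]
    - [-2.8, 0, -0.7, 0]
    - [-3.0, 0, -0.7, 0]

```text
clock: 13.55
position: [0.5344, 0.2018, 0.0726]
tool_rot: [-3.142, -0.0, 1.493]
force: [-0.1, 0.1, -1.1]
grip_width: 0.0153
```

>>> apply_moves:
  steps:
    - [-0.15, 0, 0, 0]
    - [-0.3, 0, 0, 0]
    - [-0.45, 0, 0, 0]
    - [-0.6, 0, 0, 0]
    - [-0.75, 0, 0, 0]
    - [-0.9, 0, 0, 0]
    - [-0.9, 0, 0, 0]
    - [-0.9, 0, 0, 0]
    - [-0.9, 0, 0, 0]
    - [-0.9, 0, 0, 0]

```text
clock: 14.38
position: [0.5338, 0.193, 0.0727]
tool_rot: [3.142, -0.0, 1.493]
force: [-0.0, -0.0, -0.1]
grip_width: 0.0148
```

```bash
python3 st.py
```

```text
[0.5338 0.193  0.0727] [ 3.1416e+00 -1.0000e-04  1.4928e+00] [-0.  -0.  -0.1] [ 0.01 -0.    0.  ]
tip rack 0.016564794585189474 0.0003109488830353275 0.05668319869292518
c_14.4.png
```

View pics/c_14.4.png

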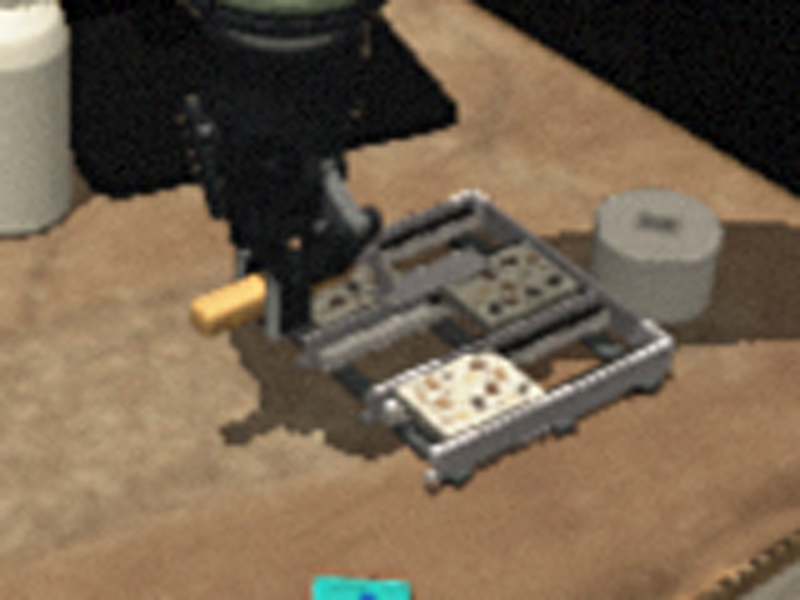

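The slice now lies in the rear half of the middle lane, flat, with its grainy pale face up (crop (512,288)). I'm returning the lifter.

>>> apply_moves:
  steps:
    - [0, 0, -2, 0]
    - [0.5, 0, -4, 0]
    - [2, 0, -6, 0]
    - [4.5, 0, -7, 0]
    - [7.5, 0, -7, 0]
    - [10.5, 0, -7, 0]
    - [12.6, 0, -7, 0]
    - [12.6, 0, -7, 0]
    - [12.6, 0, -7, 0]
    - [12.6, 0, -7, 0]

```text
clock: 15.27
position: [0.5436, 0.3179, 0.1424]
tool_rot: [-3.141, 0.001, 1.493]
force: [-0.0, -0.3, -1.4]
grip_width: 0.0149
```

>>> apply_moves:
  steps:
    - [0, 0, 0, -0.1]
    - [0, 0, 0, -0.2]
    - [0, 0, 0, -0.3]
    - [0, 0, 0, -0.4]
    - [0, 0, 0, -0.5]
    - [0, 0, 0, -0.6]
    - [0, 0, 0, -0.7]
    - [0, 0, 0, -0.8]
    - [0, 0, 0, -0.9]
    - [0, 0, 0, -1.0]

```text
clock: 16.1
position: [0.544, 0.3171, 0.1427]
tool_rot: [-3.141, 0.001, 2.496]
force: [0.5, 0.8, -1.4]
grip_width: 0.0155
```

```bash
cat > go.py <<'E'
from h import *
s=telemetry.observe(); p=s['position']; M=tr(s); g=np.array([.5088,.4477,.0349])
print(p.round(4),s['tool_rot'].round(4),'delta tool cm',(M.T@(g-p)*100).round(2),'turn',-(2.937-s['tool_rot'][2]))
E
python3 go.py
```

```text
[0.544  0.3171 0.1427] [-3.1411e+00  7.0000e-04  2.4961e+00] delta tool cm [10.68  8.32 10.77] turn -0.44085241486317317
```

>>> apply_moves:
  steps:
    - [2, 1.6, 0, -0.1]
    - [4, 3.1, 0, -0.2]
    - [6, 4.7, 0, -0.3]
    - [8, 6.2, 0, -0.4]
    - [9.5, 7.5, 1, -0.44]
    - [10.7, 8.3, 2, -0.44]
    - [10.7, 8.3, 3, -0.44]
    - [10.7, 8.3, 3, -0.44]
    - [10.7, 8.3, 3, -0.44]
    - [10.7, 8.3, 3, -0.44]

```text
clock: 16.93
position: [0.5096, 0.448, 0.1131]
tool_rot: [-3.141, 0.001, 2.931]
force: [0.8, 0.2, -1.2]
grip_width: 0.015
```

```bash
python3 go.py
python3 - <<'E'
from h import *
s=telemetry.observe();c,K,T=grab('wrist','w5.png')
for o in orange(c,K,T,s['position'][2]+.023)[:2]: print(o)
for d in cams.pinpoint('wrist','rest')[:2]: print('rest',d['score'],ray(K,T,d['uv'],0).round(4))
for d in cams.pinpoint('wrist','rest_seat')[:2]: print('seat',d['score'],ray(K,T,d['uv'],.046).round(4))
E
```

```text
[0.5096 0.448  0.1131] [-3.1413e+00  8.0000e-04  2.9309e+00] delta tool cm [ 0.07 -0.04  7.82] turn -0.006132242873285065
(3193, array([0.50800742, 0.44892861]), array([0.01563043, 0.08408977]), np.float32(0.08408978), array([-0.96067229,  0.27768462]))
(360, array([0.38428911, 0.36615674]), array([0.00290439, 0.01913866]), np.float32(0.019138645), array([-0.02653653,  0.99964784]))
rest 0.84 [0.5078 0.4484 0.    ]
```

>>> apply_moves:
  steps:
    - [0, 0, 1.5, -0.006]
    - [0, 0, 3, -0.006]
    - [0, 0, 4.2, -0.006]
    - [0, 0, 5.2, -0.006]
    - [0, 0, 6, -0.006]
    - [0, 0, 6.6, -0.006]
    - [0, 0, 7.1, -0.006]
    - [0, 0, 7.5, -0.006]
    - [0, 0, 7.75, -0.006]
    - [0, 0, 7.75, -0.006]

```text
clock: 17.92
position: [0.5085, 0.4493, 0.0352]
tool_rot: [-3.141, 0.0, 2.939]
force: [-0.6, -1.7, -1.7]
grip_width: 0.0147
```

```bash
python3 go.py; python3 -c "
from h import *
print(telemetry.observe()['force'].round(1))"
```

```text
[0.5085 0.4493 0.0352] [-3.1414e+00  2.0000e-04  2.9386e+00] delta tool cm [-0.06 -0.15  0.03] turn 0.0016227492894693718
[-0.6 -1.7 -1.7]
```

>>> apply_moves:
  steps:
    - [0, -0.1, 0, 0]
    - [0, -0.1, 0, 0]
    - [0, -0.1, 0.02, 0]
    - [0, -0.1, 0.02, 0]
    - [0, -0.1, 0.02, 0]
    - [0, -0.1, 0.02, 0]
    - [0, -0.1, 0.02, 0]
    - [0, -0.1, 0.02, 0]
    - [0, -0.1, 0.02, 0]
    - [0, -0.1, 0.02, 0]

```text
clock: 18.75
position: [0.5083, 0.4484, 0.035]
tool_rot: [3.142, -0.0, 2.939]
force: [0.7, -0.2, -0.7]
grip_width: 0.0154
```

>>> apply_moves:
  steps:
    - [0, 0, 0, 0]
    - [0, 0, 0, 0]
    - [0, 0, 0, 0]
    - [0, 0, 0, 0]
    - [0, 0, 0, 0]
    - [0, 0, 0, 0]
    - [0, 0, 0, 0]
    - [0, 0, 0, 0]
    - [0, 0, 0, 0]
    - [0, 0, 0, 0]
  claw: 0

```text
clock: 19.58
position: [0.5083, 0.4484, 0.035]
tool_rot: [3.142, -0.0, 2.939]
force: [0.2, 0.6, 0.1]
grip_width: 0.0849
```

>>> apply_moves:
  steps:
    - [0, 0, -1, 0]
    - [0, 0, -3, 0]
    - [0, 0, -6, 0]
    - [0, 0, -9, 0]
    - [0, 0, -12, 0]
    - [0, 0, -15, 0]
    - [0, -2, -18, 0]
    - [0, -6, -21, 0]
    - [0, -10, -24, 0]
    - [0, -12, -26, 0]

```text
clock: 20.42
position: [0.4836, 0.3315, 0.294]
tool_rot: [-3.141, 0.0, 2.939]
force: [1.5, -0.4, 1.0]
grip_width: 0.0858
```

Run:
```python
from h import *
s=telemetry.observe(); print(s['clock'],s['position'],s['grip_width'])
c,K,T=grab('wrist','w6.png')
for o in orange(c,K,T)[:2]: print(o)
S=np.array([.5245,.080]); e=np.array([-.079,-.997]); n=np.array([.997,-.079])
for m,z in dict(lifter_grip=.054,lifter_tip=.019,rest_seat=.046,tin=0,wash_bottle=0).items():
    for d in cams.pinpoint('wrist',m)[:1]: print(m,d['score'],ray(K,T,d['uv'],z).round(4))
for d in cams.pinpoint('wrist','slice_a_center'): q=ray(K,T,d['uv'],.0255)[:2]; print('slice',d['score'],np.round(d['uv']),q.round(4),'rack',(q-S)@e,(q-S)@n)
b=c[:,:,::-1]; cv2.imwrite('pics/v12.png',cv2.resize(b[90:290,40:460],(800,381),interpolation=cv2.INTER_CUBIC))
```

```text
20.4167 [0.48355942 0.33152559 0.29404019] 0.085848443523585
(789, array([0.50857275, 0.44954175]), array([0.01526041, 0.08790748]), np.float32(0.08790752), array([-0.98038063,  0.19711371]))
(133, array([0.3377531 , 0.26188574]), array([0.00558484, 0.04217164]), np.float32(0.042171676), array([-0.01031325,  0.99994682]))
lifter_grip 0.81 [0.5075 0.4524 0.054 ]
rest_seat 0.75 [0.5082 0.4506 0.046 ]
tin 0.64 [ 0.499  -0.0405  0.    ]
wash_bottle 0.71 [0.7518 0.1666 0.    ]
slice 0.82 [256. 115.] [0.3975 0.2568] rack -0.16627118787570225 -0.1405906499273073
slice 0.58 [138. 229.] [0.5202 0.0414] rack 0.03881376858720875 -0.0012297657935366366
```

View pics/v12.png

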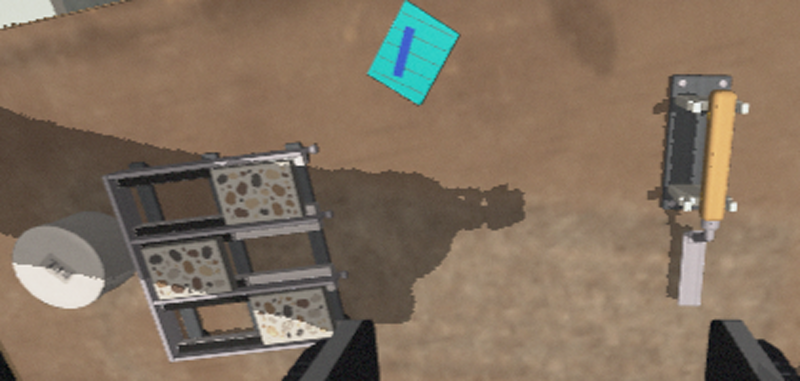

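```bash
python3 -c "
from h import *
print(workorder.job_done())"
```

```text
the job is handed in; nothing more can be done
None
```

I turned the blue-striped slice over with the lifter, laid the lifter back in its rest, and handed the job in at about 20 s. No verdict was reported.

I slid the blade level under the free end of the slice in the middle lane, tipped it against the step to about 60° and pushed it over.

**Last checks:**
- **Slice:** it lies pale face up in the rear half of its lane, centre about 36–39 mm behind the step (allowed 22–50 mm). It is about 71 mm from its start; the limit is 79 mm.
- **Lifter:** it lies in both saddles. Its handle measured about 2–3 mm from where it started and was aligned within about 0.02 rad.
- **Other slices, bottle and tin:** both pale slices look undisturbed in the pictures. The tin is where it first measured. The bottle was out of the last picture's crop; the detector put it about 14 mm from its first rough position from another camera. I put that down to detector error, as nothing came near it.

**Disagreement:** just before I set the lifter down, a colour-based check put the handle about 0.07 rad off in yaw. The fingers were hiding part of it, and the check after release did not confirm it.

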